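# Lever a sunken vial out of its ejector and stand it in the tray

### The job

The stoppered glass vial is sunk too deep in the aluminium sleeve to be gripped. Press the red pad of the lever down onto its stop, and keep pressing there for about a second at about 12 N, clearly more than the 4 N the lever needs to move but never over 20 N, so that its other end tips up and raises the vial. Then lift the vial out by its top and stand it upright in the blue tray, leaving the roll of tape, the timer and the dropper bottle where they are.

Things in the scene. Friction and masses are not known exactly. Their poses are not given: they have to be found in the camera images.
- ejector: vial ejector, fixed to the table: white base plate 225 x 66 x 8 mm, upright aluminium sleeve at one end, steel see-saw lever with a red pad at the other. Origin on the table under the lever's pivot; x along the lever towards the pad, z up. Sleeve axis at x = -70 mm. The lever's other end pushes the vial up from below at that x. Moving slowly, the lever resists with about 4 N at the pad.
- pivot_nominal (a point): fixed to the ejector: pivot pin at its nominal height, 44 mm over the table, between cheeks 61 mm high, 30 mm apart over all. The pin really sits anywhere in upright slots: the whole lever is up to 8 mm higher or lower than nominal, differently at each start. This is not measured and must be felt. Lever half-lengths: 97 mm to the end with the pad, 74 mm to the other.
- lever (a joint): lever angle, rad: 0 = red pad up (start), 0.50 = pad fully down on a hard stop, which raises the vial 17 to 34 mm according to the pin's height. Released there, it stays down by the friction of its pivot.
- tab_nominal (a point): fixed to the ejector: centre of the red pad's top with the pad up and the pin at nominal height (x = 74.3 mm, 76.4 mm over the table). Pad 34 mm along the lever, 32 mm across; slopes 0.25 rad when up (outer end higher), as much the other way when fully down, then its top centre is nominally at x = 81 mm, 37 mm over the table. The pad is springy: about 6 N per mm, up to 5 mm.
- sleeve_mouth (a point): centre of the sleeve's mouth, 98 mm above the table, axes as the ejector; sleeve inner radius 18 mm, outer 22 mm, the vial's seat inside 39.5 mm above the table
- vial: glass vial with black stopper, 58 mm high: body 29 mm across, stopper 33 mm across over the top 7 mm; origin at the centre of its underside, z towards the stopper. It starts standing in the sleeve, its top flush with the mouth. About 40 g.
- tray: loose blue shallow tray with a dark liner, 116 x 96 x 14 mm, walls 3 mm, inner floor 5 mm above its underside; origin at the centre of its underside, x along its long side
- tape: bystander: roll of tan tape lying flat, 98 mm across, 25 mm high, origin at the centre of its underside
- timer: bystander: small white timer lying flat, 66 x 66 x 19 mm, origin at the centre of its underside
- dropper_green: bystander: white dropper bottle with a green top, 27 mm across, 74 mm high, origin at the centre of its underside
Not all that is in view belongs to the job. Leave any orange look-alike of the vial alone.

How it is judged:
By the outcome, as a careful person would: the job done as asked, in the order asked, and still so for the second after the job is handed in, with the robot touching nothing.
It also fails if it takes over 61 s, if anything falls off the work surface, if the arm or the gripper's body presses on something with over 40 N, if the wrist force passes 120 N, or if a joint passes its speed limit or range.

### The arm

A 6-joint arm with a two-finger parallel gripper is mounted at the origin on a cart in front of the work surface, level with it; the furniture and walls round the work are solid. World frame = base frame: x ahead of the robot, y to its left, z up, the work surface at z = 0. Lengths are in m, angles in degrees, forces in N, time in s.
With the tool pointing down it reaches from about 0.4 to 0.825 m from the base axis. Payload 7 kg.
Tool frame: the origin (TCP) lies midway between the tips of the shut fingers; the grasp point (between the pads) lies 19 mm behind it; z points along the fingers, y is the line along which they close (so a half turn about z gives the same grasp; the last joint's range is limited). The gripper opens to 88 mm and grips with 3 to 60 N. Pads are 19 mm wide; open, the fingers measure 130 mm over their backs; the gripper's body (78 mm by 193 mm) begins 47 mm behind the grasp point.
Start: joints at [90.304, 20.546, 0.682, 0, -70.136, -16.507], TCP at [0.188, 0.648, 0.227] pointing down, gripper open.
Joint ranges: [-176.03, 176.03], [-82.01, 121.73], [-58.28, 71.71], [-173.87, 95.51], [-174.79, -0.11], [-173.66, 173.66]. Speed limits (degrees/s): [136.94, 136.94, 172.46, 180, 180, 180].

### API

Orientations are given as [roll, pitch, yaw] about the fixed x, y, z axes, in that order (R = Rz(yaw) Ry(pitch) Rx(roll)).
In Python, from plant import ctrl, viewer, close_job gives the robot as it stands. The module is installed in compiled form; this text tells all that it offers.
- The arm moves only by the tool step_arm, never from a script. Its argument "moves" is a list that holds one entry, the list of rows, each a list of 5 numbers: the shift along the world's x, y, z in cm, then the turn about the world's z in rad, then the finger opening in cm, from 0 to 8.76. In form: [[[tx, ty, tz, twist, grip], ...]]. A call has 1 to 10 rows; each row shifts and turns the commanded pose from where the row before left it; what a row does not reach is not made up. A row lasts 1/10 s, in which the tool goes at most 50 mm and 8.59 degrees, less where a joint would pass 70% of its speed; a pose out of reach is approached as far as the arm can. A call with a gripper value outside its range is refused whole. The fingers move at their own pace and stop on an object; the grip force is fixed at half the most. Time passes only in rows, so rows that do not move let the fingers close. It gives the time, the measured TCP pose, the force, the opening and the grip force at its end, in the units of the state.
- ctrl.get_obs(): the state, without advancing time (a new reading comes with each control period).
- viewer.snapshot(name): name is "scene" or "top" or "wrist"; returns (picture, depth): 420x560x3 uint8, blue, green, red; 420x560 float32, m along the optical axis (not along the pixel's ray), 0 where there is no reading.
- viewer.camera_info(name): a dict with "camera_matrix" (3x3 intrinsics, pixels), "eye" and "orientation" of the camera in the world. Camera axes: x right, y down, z forward; pixel columns grow to the right and rows downward; lengths in m; the calibration is good to about 2 mm. The wrist camera is an equidistant fisheye: a pixel r from the principal point sees the ray r / f radians off the axis. A picture is of the moment at which its call begins: read the wrist's pose just before it. camera_info takes no time and is no camera call; for the wrist camera it gives the pose at the moment of the call.
- close_job(): hands the job in; it is judged then, once.
The state is a dict: "clock": time; "joint_pos": joint angles; "qvel": joint speeds; "tau": joint torques, N m; "tool_pos": TCP position; "orientation": TCP orientation; "force": force on the tool from outside, world axes, zero at the start; "moment": the same for the moment, N m; "opening": finger opening in m; "gripper_force": force on a finger pad.
Only numpy, scipy, OpenCV 4.12 (cv2) and the standard library are available. Lean on these libraries where they do the work, as an engineer would, in place of code of your own. Each camera call takes 0.05 s, during which the arm holds its last target. There are 200 camera calls.

## Working session

There is one attempt and no reset: what is moved stays moved. The work goes in short steps, Python scripts to look and compute and a tool call to move; the robot and the scene stay as the last step left them, time stands still between calls to the robot, and variables do not carry over. Pictures are saved under pics/ and viewed, at most 10 in all, crops included, and the job is handed in when it is done.

Besides the shell and the picture viewer there is one more tool, called after "Call:" as a command line: name --argument value ..., lists and objects as JSON in quotes. step_arm: Moves the arm, as the interface text tells. Its arguments: {"type":"object","properties":{"moves":{"type":"array","items":{"type":"array","items":{"type":"array","items":{"type":"number"}}}}},"required":["moves"]}

```bash
mkdir -p pics; cat > h.py <<'E'
from plant import ctrl, viewer, close_job
import numpy as np, cv2
np.set_printoptions(precision=4,suppress=True)
def snap(name):
    info=viewer.camera_info(name); im,d=viewer.snapshot(name); return im,d,info
E
python3 - <<'E'
from h import *
for n in ("scene","top"):
    im,d,i=snap(n); cv2.imwrite(f"pics/{n}0.png",im); np.savez(f"{n}0.npz",im=im,d=d,K=i["camera_matrix"],e=i["eye"],o=np.array(i["orientation"])); print(n,i)
o=ctrl.get_obs(); print(o)
E
```

```text
scene {'camera_matrix': array([[379.4354,   0.    , 281.14  ],
       [  0.    , 379.4354, 212.0471],
       [  0.    ,   0.    ,   1.    ]]), 'eye': array([ 0.1628, -0.6756,  0.559 ]), 'orientation': array([-118.9732,    1.2658,  -29.8196])}
top {'camera_matrix': array([[529.8756,   0.    , 284.4004],
       [  0.    , 529.8756, 203.0833],
       [  0.    ,   0.    ,   1.    ]]), 'eye': array([0.4364, 0.0261, 1.2523]), 'orientation': array([-174.1973,    0.8271,  -90.8144])}
{'clock': 0.1, 'joint_pos': array([ 90.3052,  20.5889,   0.6386,  -0.0173, -70.134 , -16.5064]), 'qvel': array([-0.0159, -0.1198,  0.1334,  0.2851,  0.0485,  0.1072]), 'tau': array([ -0.0009, -58.4162,  29.3754,   7.0152,   0.0102,  -0.    ]), 'tool_pos': array([0.1882, 0.6478, 0.2257]), 'orientation': array([179.9146,  -0.0083, -16.2071]), 'force': array([ 1.0312, -0.8295, -0.1046]), 'moment': array([-0.075 , -0.0124, -0.038 ]), 'gripper_force': 0.0, 'opening': 0.08752739385457682}
```

View pics/scene0.png

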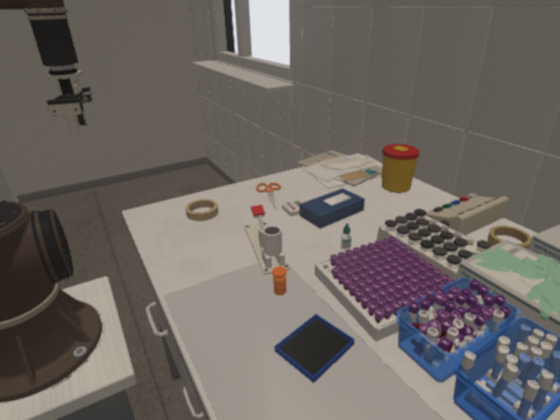

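View pics/top0.png

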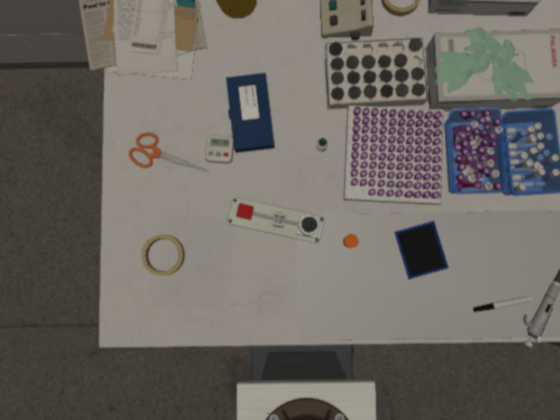

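The top view shows these candidates:
- **Vial in sleeve:** black stopper in the sleeve at (309,225). The orange look-alike at (351,241) is not it.
- **Pad:** red, at (244,212). Other reds are the tape-tub lid and the scissors at (145,150).
- **Tray:** the lone dark-lined blue tray at (421,249). The filled blue racks at (475,150) and (530,150) and the navy box at (250,112) are not it.
- **Bystanders:** tape (163,255), timer (219,148), dropper (322,143).

```bash
cat >> h.py <<'E'
from scipy.spatial.transform import Rotation as R
def ray(uv,K,o):
    v=np.linalg.inv(K)@np.array([uv[0],uv[1],1.]); return R.from_euler('xyz',o,degrees=True).as_matrix()@v
def onplane(uv,z,K,e,o):
    r=ray(uv,K,o); return e+r*(z-e[2])/r[2]
def cents(mask,box,n=3):
    m=np.zeros_like(mask); x0,y0,x1,y1=box; m[y0:y1,x0:x1]=mask[y0:y1,x0:x1]
    c,_=cv2.findContours(m,cv2.RETR_EXTERNAL,cv2.CHAIN_APPROX_NONE); return sorted(c,key=cv2.contourArea)[::-1][:n]
E
python3 - <<'E'
from h import *
z=np.load("top0.npz"); im,d,K,e,o=[z[k] for k in("im","d","K","e","o")]
hsv=cv2.cvtColor(im,cv2.COLOR_BGR2HSV)
P=lambda uv,h:onplane(uv,h,K,e,o)
def rep(name,mask,box,h):
    for c in cents(mask,box,1):
        r=cv2.minAreaRect(c); M=cv2.moments(c); uv=(M['m10']/M['m00'],M['m01']/M['m00'])
        w=np.array([P(p,h) for p in cv2.boxPoints(r)]); L=np.linalg.norm(w-np.roll(w,1,0),axis=1)
        dz=d[int(uv[1]),int(uv[0])]; zz=e[2]+ray(uv,K,o)[2]*dz
        a=[np.degrees(np.arctan2(*(w[i]-w[i-1])[[1,0]])) for i in(0,1)]
        print(name,np.array(uv),"ctr",P(r[0],h),"mom",P(uv,h),"sides",L[:2],"ang",a,"depth z",zz)
red=((hsv[...,0]<8)|(hsv[...,0]>172))&(hsv[...,1]>150)&(hsv[...,2]>70)
rep("pad",red.astype(np.uint8),(232,200,260,224),.076)
dark=(hsv[...,2]<70).astype(np.uint8)
rep("stopper",dark,(299,214,322,237),.098)
blue=((hsv[...,0]>95)&(hsv[...,0]<130)&(hsv[...,1]>90)|(hsv[...,2]<60)).astype(np.uint8)
rep("tray",blue,(385,212,460,285),.014)
org=((hsv[...,0]<15)&(hsv[...,1]>150)).astype(np.uint8)
rep("orange",org,(340,230,362,252),.06)
rep("dropper",(hsv[...,1]>70).astype(np.uint8),(312,132,334,155),.074)
plate=((hsv[...,2]>0)).astype(np.uint8)
for n,uv,h in(("plate TL",(233,200),.008),("TR",(324,216),.008),("BR",(319,241),.008),("BL",(229,224),.008),("tape",(163,255),.025),("timer",(219,148),.019)): print(n,P(uv,h))
cv2.imwrite("pics/crop.png",cv2.resize(im[190:290,215:455],None,fx=3.3,fy=3.3,interpolation=cv2.INTER_CUBIC))
E
```

```text
pad [244.7415 210.9898] ctr [0.5397 0.1301 0.076 ] mom [0.5399 0.1301 0.076 ] sides [0.0304 0.0276] ang [np.float64(75.1008654836937), np.float64(-14.342571054390271)] depth z 0.07825019258805788
stopper [308.9372 224.1401] ctr [ 0.5073 -0.0108  0.098 ] mom [ 0.507  -0.0117  0.098 ] sides [0.0292 0.0294] ang [np.float64(44.03925693384729), np.float64(-45.878888577539946)] depth z 0.095925214569194
tray [420.9536 249.5661] ctr [ 0.4493 -0.2732  0.014 ] mom [ 0.4492 -0.273   0.014 ] sides [0.1136 0.0946] ang [np.float64(14.894794134281424), np.float64(-74.0519553205352)] depth z 0.0018085192237662362
orange [350.4627 240.7145] ctr [ 0.4706 -0.1059  0.06  ] mom [ 0.4707 -0.1053  0.06  ] sides [0.0267 0.0287] ang [np.float64(43.876069290741924), np.float64(-46.15787696954681)] depth z 0.06233221070200745
dropper [322.2417 141.5   ] ctr [ 0.6949 -0.0455  0.074 ] mom [ 0.6949 -0.0461  0.074 ] sides [0.0113 0.0113] ang [np.float64(43.395077007471244), np.float64(-45.58199638121)] depth z 0.072179530270716
plate TL [0.5724 0.1637 0.008 ]
TR [ 0.5311 -0.0504  0.008 ]
BR [ 0.4726 -0.0375  0.008 ]
BL [0.5157 0.1734 0.008 ]
tape [0.4451 0.3246 0.025 ]
timer [0.6956 0.1952 0.019 ]
```

View pics/crop.png

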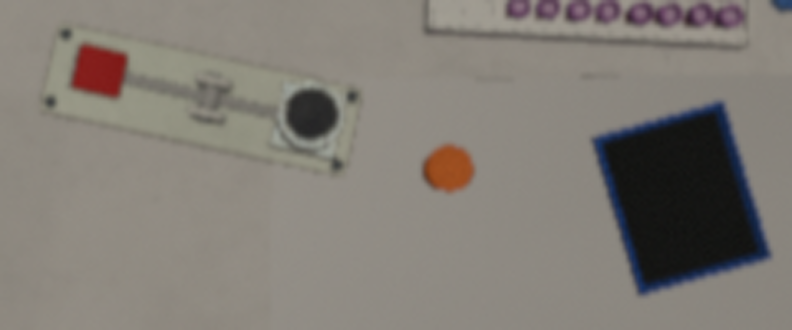

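The crop shows the red pad, the pivot and the black stopper in the sleeve, with the orange decoy off to the side and the lone blue tray on the right. Pad to stopper measures 144.7 mm against 144.3 mm expected, so the fix is good. The lever axis yaws about 77°. I'm moving above the pad with the fingers closed.

Call:
step_arm --moves '[[[2, -3, 0, -0.1, 0], [3, -4, 0, -0.14, 0], [3, -4, 0, -0.14, 0], [3, -4, 0, -0.14, 0], [3, -4, 0, -0.14, 0], [3, -4, 0, -0.14, 0], [3, -4, 0, -0.14, 0], [3, -4, 0, -0.14, 0], [3, -4, 0, -0.14, 0], [3, -4, 0, -0.14, 0]]]'

```text
clock: 1.1
tool_pos: [0.479, 0.2563, 0.2265]
orientation: [180.0, 0.0, -94.4]
force: [1.5, 1.0, 0.2]
opening: 0.0133
gripper_force: 0.0
```

Call:
step_arm --moves '[[[2, -4, -2, -0.12, 0], [2, -4, -2, -0.04, 0], [1.2, -3, -2, 0, 0], [0, -1.3, -2, 0, 0], [0, 0, -2, 0, 0], [0, 0, 0, 0, 0], [0, 0, 0, 0, 0]]]'

```text
clock: 1.8
tool_pos: [0.5304, 0.1351, 0.1267]
orientation: [180.0, -0.0, -103.3]
force: [-0.1, 0.6, 0.5]
opening: 0.0004
gripper_force: 0.0
```

Call:
step_arm --moves '[[[0.5, 0, -1, 0, 0], [0.5, 0, -1, 0, 0], [0, 0, -1, 0, 0], [0, 0, 0, 0, 0], [0, 0, 0, 0, 0]]]'

```text
clock: 2.3
tool_pos: [0.5401, 0.1351, 0.0961]
orientation: [180.0, -0.0, -103.3]
force: [0.1, -0.4, 0.1]
opening: 0.0005
gripper_force: 0.0
```

```bash
python3 - <<'E'
from h import *
im,d,i=snap("top"); a=im[180:250,210:340]
im,d,i=snap("scene"); b=im[180:280,220:320]
cv2.imwrite("pics/p1.png",np.hstack([cv2.resize(a,(400,300),interpolation=cv2.INTER_CUBIC),cv2.resize(b,(400,300),interpolation=cv2.INTER_CUBIC)]))
o=ctrl.get_obs(); print(o['tool_pos'],o['force'])
E
```

```text
[0.5405 0.1353 0.0968] [0.1801 0.3032 0.3164]
```

View pics/p1.png

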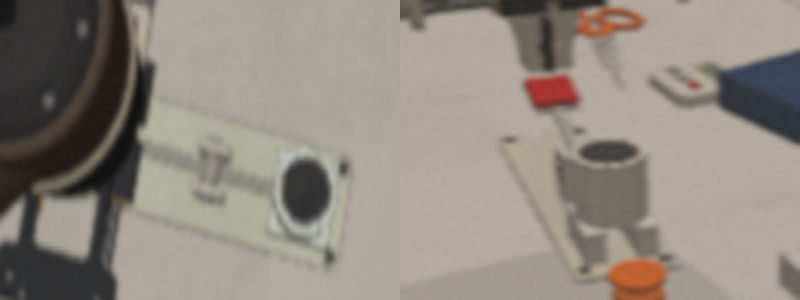

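The scene half shows the shut fingers directly above the red pad (550,92 in the crop), and the way down is clear. I'm pressing down slowly.

Call:
step_arm --moves '[[[0, 0, -0.15, 0, 0], [0, 0, -0.15, 0, 0], [0, 0, -0.15, 0, 0], [0, 0, -0.15, 0, 0], [0, 0, -0.15, 0, 0], [0, 0, -0.15, 0, 0], [0, 0, -0.15, 0, 0], [0, 0, -0.15, 0, 0], [0, 0, -0.15, 0, 0], [0, 0, -0.15, 0, 0]]]'

```text
clock: 3.4
tool_pos: [0.5408, 0.1355, 0.0818]
orientation: [-180.0, 0.0, -103.3]
force: [-0.0, 2.2, 3.5]
opening: 0.0007
gripper_force: 1.6
```

Call:
step_arm --moves '[[[0, 0, -0.15, 0, 0], [0, 0, -0.15, 0, 0], [0, 0, -0.15, 0, 0], [0, 0, -0.15, 0, 0], [0, 0, -0.15, 0, 0], [0, 0, -0.15, 0, 0], [0, 0, -0.15, 0, 0]]]'

```text
clock: 4.1
tool_pos: [0.5406, 0.1353, 0.0711]
orientation: [-180.0, 0.0, -103.3]
force: [1.4, 3.3, 4.4]
opening: 0.0006
gripper_force: 2.0
```

Call:
step_arm --moves '[[[0, 0, -0.15, 0, 0], [0, 0, -0.15, 0, 0], [0, 0, -0.15, 0, 0], [0, 0, -0.15, 0, 0], [0, 0, -0.15, 0, 0], [0, 0, -0.15, 0, 0], [0, 0, -0.15, 0, 0], [0, 0, -0.15, 0, 0], [0, 0, -0.15, 0, 0], [0, 0, -0.15, 0, 0]]]'

```text
clock: 5.1
tool_pos: [0.5406, 0.1354, 0.0561]
orientation: [-180.0, 0.0, -103.3]
force: [1.5, 4.5, 6.0]
opening: 0.0005
gripper_force: 2.6
```

Call:
step_arm --moves '[[[0, 0, -0.15, 0, 0], [0, 0, -0.1, 0, 0], [0, 0, -0.1, 0, 0], [0, 0, -0.1, 0, 0]]]'

```text
clock: 5.5
tool_pos: [0.5404, 0.1352, 0.0515]
orientation: [-180.0, 0.0, -103.3]
force: [0.6, 4.9, 4.8]
opening: 0.0003
gripper_force: 2.6
```

Call:
step_arm --moves '[[[0, 0, -0.1, 0, 0], [0, 0, -0.1, 0, 0]]]'

```text
clock: 5.7
tool_pos: [0.5405, 0.1353, 0.0495]
orientation: [-180.0, 0.0, -103.3]
force: [1.0, 4.5, 5.0]
opening: 0.0004
gripper_force: 2.6
```

Call:
step_arm --moves '[[[0, 0, -0.1, 0, 0], [0, 0, -0.1, 0, 0]]]'

```text
clock: 5.9
tool_pos: [0.5405, 0.1353, 0.0475]
orientation: [-180.0, 0.0, -103.3]
force: [1.5, 4.9, 3.6]
opening: 0.0007
gripper_force: 2.6
```

Call:
step_arm --moves '[[[0, 0, -0.1, 0, 0], [0, 0, -0.05, 0, 0]]]'

```text
clock: 6.1
tool_pos: [0.5404, 0.1353, 0.0459]
orientation: [-180.0, 0.0, -103.3]
force: [1.4, 4.7, 3.9]
opening: 0.0005
gripper_force: 2.5
```

Call:
step_arm --moves '[[[0, 0, -0.08, 0, 0], [0, 0, -0.07, 0, 0]]]'

```text
clock: 6.3
tool_pos: [0.5404, 0.1352, 0.0445]
orientation: [-180.0, 0.0, -103.3]
force: [1.1, 4.3, 3.8]
opening: 0.0
gripper_force: 2.6
```

Call:
step_arm --moves '[[[0, 0, -0.08, 0, 0], [0, 0, -0.07, 0, 0]]]'

```text
clock: 6.5
tool_pos: [0.5404, 0.1352, 0.043]
orientation: [-180.0, -0.0, -103.3]
force: [2.1, 4.6, 4.6]
opening: 0.0007
gripper_force: 2.5
```

Call:
step_arm --moves '[[[0, 0, -0.07, 0, 0], [0, 0, -0.03, 0, 0]]]'

```text
clock: 6.7
tool_pos: [0.5403, 0.1351, 0.0419]
orientation: [180.0, -0.0, -103.3]
force: [2.1, 5.1, 3.8]
opening: 0.0006
gripper_force: 2.4
```

Call:
step_arm --moves '[[[0, 0, -0.08, 0, 0], [0, 0, -0.07, 0, 0]]]'

```text
clock: 6.9
tool_pos: [0.5403, 0.1351, 0.0405]
orientation: [180.0, -0.0, -103.3]
force: [1.8, 4.1, 4.6]
opening: 0.0002
gripper_force: 2.5
```

Call:
step_arm --moves '[[[0, 0, -0.07, 0, 0], [0, 0, -0.03, 0, 0]]]'

```text
clock: 7.1
tool_pos: [0.5404, 0.135, 0.0396]
orientation: [-180.0, -0.0, -103.3]
force: [1.7, 3.1, 8.3]
opening: 0.0005
gripper_force: 3.4
```

Call:
step_arm --moves '[[[0, 0, -0.05, 0, 0], [0, 0, 0, 0, 0]]]'

```text
clock: 7.3
tool_pos: [0.5404, 0.135, 0.0392]
orientation: [-180.0, -0.0, -103.3]
force: [1.7, 3.4, 7.2]
opening: 0.0006
gripper_force: 3.8
```

Call:
step_arm --moves '[[[0, 0, -0.05, 0, 0], [0, 0, 0, 0, 0]]]'

```text
clock: 7.5
tool_pos: [0.5404, 0.1349, 0.0389]
orientation: [-180.0, -0.0, -103.3]
force: [-0.4, 3.1, 6.3]
opening: 0.0004
gripper_force: 4.2
```

```bash
python3 - <<'E'
from h import *
o=ctrl.get_obs(); print(o['tool_pos'],o['force'],o['gripper_force'],o['clock'])
E
```

```text
[0.5404 0.1349 0.0389] [-0.3713  3.0517  6.3108] 4.187673898413777 7.5
```

Call:
step_arm --moves '[[[0, 0, -0.05, 0, 0], [0, 0, 0, 0, 0]]]'

```text
clock: 7.7
tool_pos: [0.5405, 0.1349, 0.0385]
orientation: [-180.0, -0.0, -103.3]
force: [-0.5, 1.9, 9.0]
opening: 0.0002
gripper_force: 4.6
```

Call:
step_arm --moves '[[[0, 0, -0.04, 0, 0], [0, 0, 0, 0, 0]]]'

```text
clock: 7.9
tool_pos: [0.5405, 0.1349, 0.0381]
orientation: [-180.0, -0.0, -103.3]
force: [0.1, 3.5, 10.4]
opening: 0.0005
gripper_force: 4.9
```

Call:
step_arm --moves '[[[0, 0, -0.04, 0, 0], [0, 0, 0, 0, 0], [0, 0, 0, 0, 0]]]'

```text
clock: 8.2
tool_pos: [0.5405, 0.1348, 0.0379]
orientation: [-180.0, -0.0, -103.3]
force: [0.2, 3.4, 10.2]
opening: 0.0003
gripper_force: 5.2
```

Call:
step_arm --moves '[[[0, 0, 0, 0, 0]]]'

```text
clock: 8.3
tool_pos: [0.5405, 0.1348, 0.0379]
orientation: [-180.0, -0.0, -103.3]
force: [0.0, 2.7, 9.7]
opening: 0.0003
gripper_force: 5.2
```

Call:
step_arm --moves '[[[0, 0, 0, 0, 0]]]'

```text
clock: 8.4
tool_pos: [0.5405, 0.1349, 0.0379]
orientation: [-180.0, -0.0, -103.3]
force: [1.0, 2.5, 9.6]
opening: 0.0006
gripper_force: 5.2
```

About 10 N. I'm adding a little more and holding for a second.

Call:
step_arm --moves '[[[0, 0, -0.05, 0, 0], [0, 0, 0, 0, 0]]]'

```text
clock: 8.6
tool_pos: [0.5405, 0.1348, 0.0374]
orientation: [-180.0, -0.0, -103.3]
force: [0.0, 1.3, 12.2]
opening: 0.0007
gripper_force: 5.7
```

Call:
step_arm --moves '[[[0, 0, 0, 0, 0], [0, 0, 0, 0, 0], [0, 0, 0, 0, 0], [0, 0, 0, 0, 0], [0, 0, 0, 0, 0]]]'

```text
clock: 9.1
tool_pos: [0.5405, 0.1348, 0.0375]
orientation: [-180.0, -0.0, -103.3]
force: [-0.8, 1.9, 10.3]
opening: 0.0001
gripper_force: 5.6
```

Call:
step_arm --moves '[[[0, 0, 0, 0, 0], [0, 0, 0, 0, 0], [0, 0, 0, 0, 0], [0, 0, 0, 0, 0], [0, 0, 0, 0, 0]]]'

```text
clock: 9.6
tool_pos: [0.5406, 0.1348, 0.0375]
orientation: [-180.0, -0.0, -103.3]
force: [-0.4, 1.4, 11.3]
opening: 0.0006
gripper_force: 5.6
```

Call:
step_arm --moves '[[[0, 0, 0.2, 0, 0], [0, 0, 0.3, 0, 0], [0, 0, 1, 0, 0], [0, 0, 3, 0, 0], [0, 0, 4, 0, 0], [0, 0, 4, 0, 0], [0, 0, 4, 0, 8.7], [0, 2, 2, 0, 8.7], [0, 2, 0, 0, 8.7], [0, 0, 0, 0, 8.7]]]'

```text
clock: 10.6
tool_pos: [0.5395, 0.1758, 0.2221]
orientation: [179.9, -0.0, -103.3]
force: [-0.9, -0.2, -0.3]
opening: 0.0269
gripper_force: 0.0
```

```bash
python3 - <<'E'
from h import *
im,d,i=snap("top"); a=im[180:250,240:340]; T=(im,d,i)
K,e,o=i["camera_matrix"],i["eye"],np.array(i["orientation"])
hsv=cv2.cvtColor(im,cv2.COLOR_BGR2HSV); dark=(hsv[...,2]<60).astype(np.uint8)
for c in cents(dark,(296,210,326,240),1):
    (u,v),r=cv2.minEnclosingCircle(c); dz=np.median(d[int(v)-3:int(v)+4,int(u)-3:int(u)+4]); z=e[2]+ray((u,v),K,o)[2]*dz
    print("stopper",u,v,r,"z",z,onplane((u,v),z,K,e,o),cv2.contourArea(c))
im,d,i=snap("scene"); b=im[180:280,220:320]
cv2.imwrite("pics/p2.png",np.hstack([cv2.resize(a,(400,300),interpolation=cv2.INTER_CUBIC),cv2.resize(b,(400,300),interpolation=cv2.INTER_CUBIC)]))
print(ctrl.get_obs()['tool_pos'])
E
```

```text
stopper 313.0051574707031 224.04638671875 6.370305061340332 z 0.1251979196840749 [ 0.5054 -0.0195  0.1252] 107.0
[0.5392 0.1744 0.2211]
```

View pics/p2.png

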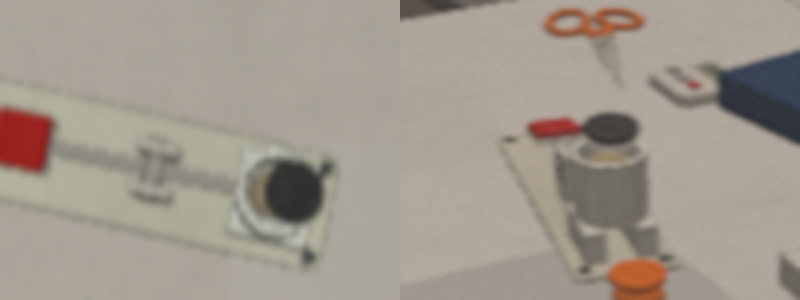

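The picture shows the stopper raised to about z 0.125 (27 mm of lift), leaning about 8 mm away from the pivot, with the pad staying down. I'll grip along the lever axis so that the closing pads straighten the vial.

Call:
step_arm --moves '[[[-0.3, -1.9, 0, 0.14, 8.7], [-0.3, -1.9, 0, 0.14, 8.7], [-0.3, -1.9, 0, 0.14, 8.7], [-0.3, -1.9, 0, 0.14, 8.7], [-0.3, -1.9, 0, 0.14, 8.7], [-0.3, -1.9, 0, 0.14, 8.7], [-0.3, -1.9, 0, 0.14, 8.7], [-0.3, -1.9, 0, 0.14, 8.7], [-0.3, -1.9, 0, 0.14, 8.7], [-0.3, -1.8, 0, 0.14, 8.7]]]'

```text
clock: 11.7
tool_pos: [0.5089, -0.0157, 0.221]
orientation: [179.9, 0.1, -22.8]
force: [-0.2, 0.5, 0.5]
opening: 0.0867
gripper_force: 0.0
```

Call:
step_arm --moves '[[[-0.3, 0, 0, 0.14, 8.7], [0, 0, -1, 0.03, 8.7], [0, 0, -2, 0, 8.7], [0, 0, -2, 0, 8.7], [0, 0, -1, 0, 8.7], [0, 0, 0, 0, 8.7], [0, 0, 0, 0, 8.7]]]'

```text
clock: 12.4
tool_pos: [0.5075, -0.0139, 0.1619]
orientation: [180.0, 0.0, -13.4]
force: [-1.2, -1.0, 0.5]
opening: 0.0871
gripper_force: 0.0
```

Call:
step_arm --moves '[[[-0.1, 0, -1.5, 0, 8.7], [0, 0, -1.5, 0, 8.7], [0, 0, -1.5, 0, 8.7], [0, 0, -1, 0, 8.7], [0, 0, -0.4, 0, 8.7], [0, 0, 0, 0, 8.7]]]'

```text
clock: 13.0
tool_pos: [0.5065, -0.0138, 0.1028]
orientation: [180.0, 0.0, -13.3]
force: [-0.4, 0.5, -0.5]
opening: 0.0869
gripper_force: 0.0
```

Call:
step_arm --moves '[[[0, 0, 0, 0, 6], [0, 0, 0, 0, 5], [0, 0, 0, 0, 4.5], [0, 0, 0, 0, 4], [0, 0, 0, 0, 3.5], [0, 0, 0, 0, 3.3], [0, 0, 0, 0, 2.5], [0, 0, 0, 0, 2.5], [0, 0, 0, 0, 2.5]]]'

```text
clock: 13.9
tool_pos: [0.5064, -0.0138, 0.1028]
orientation: [-180.0, 0.0, -13.3]
force: [-0.2, 0.2, -0.6]
opening: 0.0315
gripper_force: 29.9
```

```bash
python3 - <<'E'
from h import *
im,d,i=snap("scene"); cv2.imwrite("pics/p3.png",cv2.resize(im[180:280,220:320],(600,600),interpolation=cv2.INTER_CUBIC))
o=ctrl.get_obs();print(o['tool_pos'],o['force'],o['opening'])
E
```

```text
[ 0.5064 -0.0138  0.1028] [0.1308 0.8569 0.4612] 0.03142862298122254
```

View pics/p3.png

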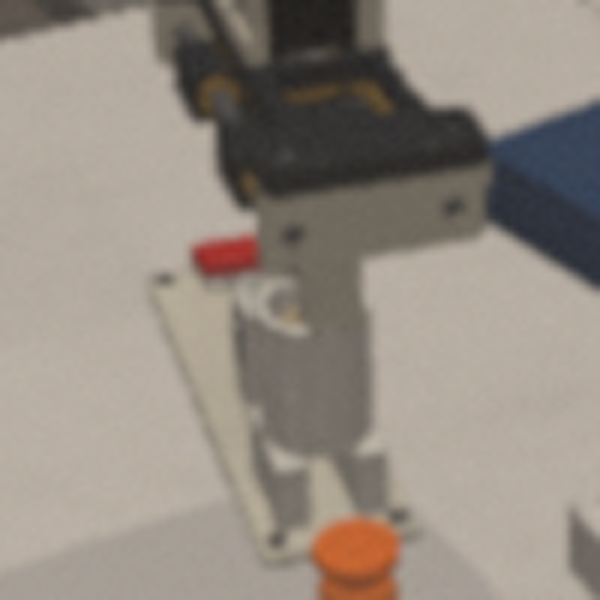

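The fingers hold the stopper (opening 31.5 mm), with the tips just above the mouth. Next I'm lifting slowly.

Call:
step_arm --moves '[[[0, 0, 0.3, 0, 2.5], [0, 0, 0.5, 0, 2.5], [0, 0, 0.7, 0, 2.5], [0, 0, 0.7, 0, 2.5]]]'

```text
clock: 14.35
tool_pos: [0.5065, -0.0138, 0.1255]
orientation: [-180.0, -0.0, -13.3]
force: [0.9, -0.2, -0.1]
opening: 0.0315
gripper_force: 29.9
```

Call:
step_arm --moves '[[[0, 0, 0.8, 0, 2.5], [0, 0, 1, 0, 2.5], [0, 0, 1, 0, 2.5], [0, 0, 1, 0, 2.5], [0, 0, 1, 0, 2.5], [0, 0, 0, 0, 2.5], [0, 0, 0, 0, 2.5]]]'

```text
clock: 15.05
tool_pos: [0.5063, -0.0138, 0.1729]
orientation: [-180.0, -0.0, -13.3]
force: [0.5, -0.3, -0.9]
opening: 0.0314
gripper_force: 29.9
```

```bash
python3 - <<'E'
from h import *
im,d,i=snap("scene"); a=im[150:280,220:320]
im2,d,i=snap("wrist"); 
cv2.imwrite("pics/p4.png",np.hstack([cv2.resize(a,(350,455),interpolation=cv2.INTER_CUBIC),cv2.resize(im2,(450,338))[:,:] if 0 else cv2.copyMakeBorder(cv2.resize(im2,(450,338)),0,117,0,0,cv2.BORDER_CONSTANT)]))
o=ctrl.get_obs();print(o['tool_pos'],o['force'],o['opening'])
E
```

```text
[ 0.506  -0.0139  0.1723] [-0.2998 -0.2431 -0.303 ] 0.03148610281212256
```

View pics/p4.png

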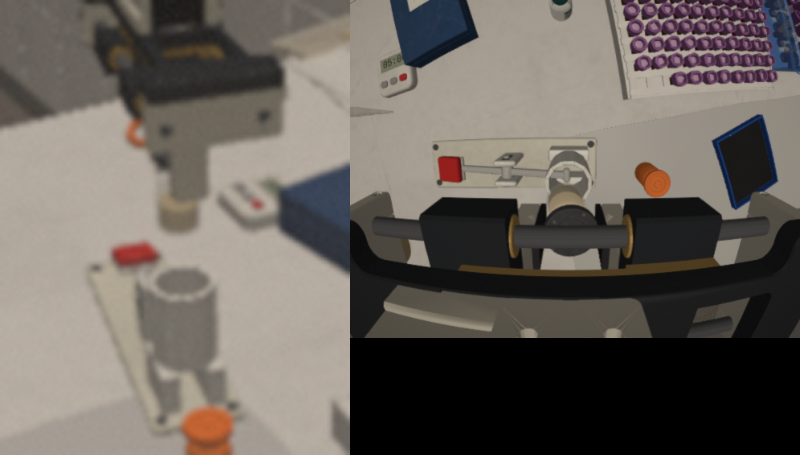

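The vial is out and hangs upright from the fingers at about (178,215) in the left crop. The sleeve is empty. I'm carrying it to the tray at (0.449, −0.273).

Call:
step_arm --moves '[[[-0.3, -1.4, 0, 0, 2.5], [-0.6, -2.7, 0, 0, 2.5], [-0.7, -3.2, 0, 0, 2.5], [-0.7, -3.2, 0, 0, 2.5], [-0.7, -3.2, 0, 0, 2.5], [-0.7, -3.2, 0, 0, 2.5], [-0.7, -3.2, 0, 0, 2.5], [-0.7, -3.2, 0, 0, 2.5], [-0.5, -2, 0, 0, 2.5], [-0.1, -0.6, 0, 0, 2.5]]]'

```text
clock: 16.15
tool_pos: [0.448, -0.2749, 0.1721]
orientation: [180.0, 0.1, -13.5]
force: [-0.5, 0.2, -1.3]
opening: 0.0315
gripper_force: 29.9
```

Call:
step_arm --moves '[[[0, 0, -2, 0, 2.5], [0, 0, -3, 0, 2.5], [0, 0, -3, 0, 2.5], [0, 0, -2, 0, 2.5], [0, 0, -1, 0, 2.5], [0, 0, 0, 0, 2.5], [0, 0, 0, 0, 2.5]]]'

```text
clock: 16.85
tool_pos: [0.4499, -0.2729, 0.0634]
orientation: [180.0, -0.0, -13.3]
force: [-0.1, -0.1, -0.3]
opening: 0.0311
gripper_force: 29.9
```

```bash
python3 - <<'E'
from h import *
im,d,i=snap("scene"); a=im[240:390,240:390]
cv2.imwrite("pics/p5.png",cv2.resize(a,(600,600),interpolation=cv2.INTER_CUBIC))
K,e,o=i["camera_matrix"],i["eye"],np.array(i["orientation"]); Rm=R.from_euler('xyz',o,degrees=True).as_matrix()
ob=ctrl.get_obs();print(ob['tool_pos'],ob['force'],ob['opening'])
for dz in(0,-.036):
  p=K@(Rm.T@(ob['tool_pos']+[0,0,dz]-e)); p=p[:2]/p[2]; print("crop px",(p-240)*4)
E
```

```text
[ 0.4502 -0.273   0.0638] [-1.0263 -0.4166 -0.388 ] 0.03148626436262494
crop px [300.5414 327.1787]
crop px [298.8483 385.5694]
```

View pics/p5.png

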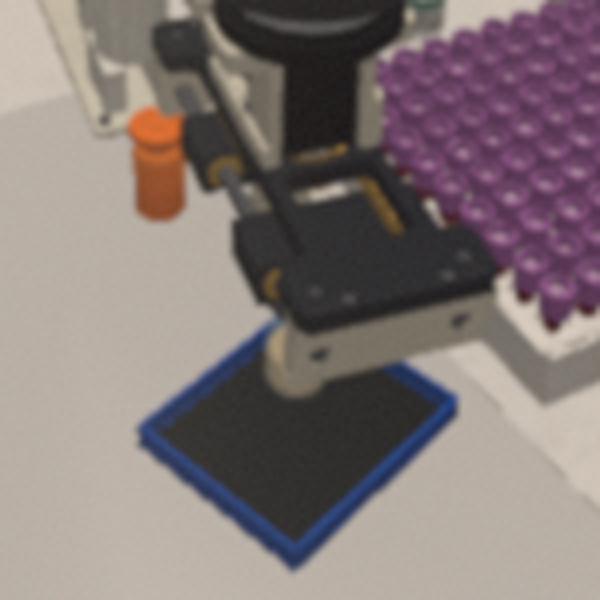

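The vial hangs over the tray's middle with its bottom edge at about (297,395), matching the predicted 36 mm below the TCP. I'm lowering it onto the floor by feel.

Call:
step_arm --moves '[[[0, 0, -1, 0, 2.5], [0, 0, -0.5, 0, 2.5], [0, 0, -0.2, 0, 2.5], [0, 0, -0.1, 0, 2.5], [0, 0, -0.1, 0, 2.5]]]'

```text
clock: 17.4
tool_pos: [0.4495, -0.2729, 0.0438]
orientation: [180.0, -0.0, -13.3]
force: [-0.4, 0.4, -0.1]
opening: 0.0317
gripper_force: 29.9
```

Call:
step_arm --moves '[[[0, 0, -0.1, 0, 2.5], [0, 0, -0.1, 0, 2.5]]]'

```text
clock: 17.6
tool_pos: [0.4495, -0.2729, 0.0418]
orientation: [180.0, -0.0, -13.3]
force: [1.0, 0.3, -0.3]
opening: 0.0314
gripper_force: 29.9
```

Call:
step_arm --moves '[[[0, 0, -0.1, 0, 2.5], [0, 0, -0.1, 0, 2.5]]]'

```text
clock: 17.8
tool_pos: [0.4494, -0.2729, 0.0397]
orientation: [180.0, -0.0, -13.3]
force: [0.8, 0.0, -1.1]
opening: 0.0317
gripper_force: 29.9
```

Call:
step_arm --moves '[[[0, 0, -0.1, 0, 2.5]]]'

```text
clock: 17.9
tool_pos: [0.4494, -0.2728, 0.0387]
orientation: [-180.0, -0.0, -13.3]
force: [-0.5, 0.1, 0.3]
opening: 0.0316
gripper_force: 29.9
```

Call:
step_arm --moves '[[[0, 0, -0.1, 0, 2.5]]]'

```text
clock: 18.0
tool_pos: [0.4496, -0.2729, 0.0379]
orientation: [180.0, -0.0, -13.3]
force: [-1.7, 2.4, 8.0]
opening: 0.0317
gripper_force: 30.0
```

Call:
step_arm --moves '[[[0, 0, -0.1, 0, 2.5]]]'

```text
clock: 18.1
tool_pos: [0.4502, -0.273, 0.0377]
orientation: [180.0, -0.1, -13.3]
force: [-2.7, 4.1, 17.4]
opening: 0.0317
gripper_force: 30.1
```

Call:
step_arm --moves '[[[0, 0, 0.15, 0, 2.5], [0, 0, 0, 0, 2.5], [0, 0, 0, 0, 3.2], [0, 0, 0, 0, 3.4], [0, 0, 0, 0, 3.6], [0, 0, 0, 0, 4], [0, 0, 0, 0, 5], [0, 0, 0, 0, 6.5], [0, 0, 0, 0, 8.7], [0, 0, 0, 0, 8.7]]]'

```text
clock: 19.1
tool_pos: [0.4494, -0.2729, 0.0383]
orientation: [180.0, -0.0, -13.3]
force: [-0.4, 0.4, 0.3]
opening: 0.0664
gripper_force: 0.0
```

Call:
step_arm --moves '[[[0, 0, 0, 0, 8.7], [0, 0, 1, 0, 8.7], [0, 0, 2, 0, 8.7], [0, 0, 4, 0, 8.7], [0, 0, 4, 0, 8.7], [0, 0, 4, 0, 8.7], [0, 4, 2, 0, 8.7], [0, 4, 0, 0, 8.7], [0, 4, 0, 0, 8.7], [0, 3, 0, 0, 8.7]]]'

```text
clock: 20.1
tool_pos: [0.449, -0.1212, 0.2095]
orientation: [-180.0, -0.1, -13.3]
force: [0.4, -0.3, 0.0]
opening: 0.0866
gripper_force: 0.0
```

```bash
python3 - <<'E'
from h import *
im,d,i=snap("scene"); a=im[160:400,180:400]
t,d2,i=snap("top"); b=t[120:290,140:460]
cv2.imwrite("pics/p6.png",np.vstack([cv2.copyMakeBorder(cv2.resize(a,(330,360)),0,0,0,200,cv2.BORDER_CONSTANT),cv2.resize(b,(530,230))]))
K,e,o=i["camera_matrix"],i["eye"],np.array(i["orientation"])
hsv=cv2.cvtColor(t,cv2.COLOR_BGR2HSV)
m=(hsv[...,0]>95)&(hsv[...,0]<130)&(hsv[...,1]>90)
c=cents(m.astype(np.uint8),(385,212,460,285),1)[0]; print("tray",onplane(cv2.minAreaRect(c)[0],.014,K,e,o))
zz=e[2]+np.array([[ray((u,v),K,o)[2] for u in range(400,445)] for v in range(228,272)])*d2[228:272,400:445]
ys,xs=np.where(zz>.05); print("high px",len(ys),zz.max(),onplane((xs.mean()+400,ys.mean()+228),.063,K,e,o) if len(ys) else None)
ob=ctrl.get_obs(); print(ob['tool_pos'],ob['clock'])
E
```

```text
Traceback (most recent call last):
IndexError: list index out of range
```

View pics/p6.png

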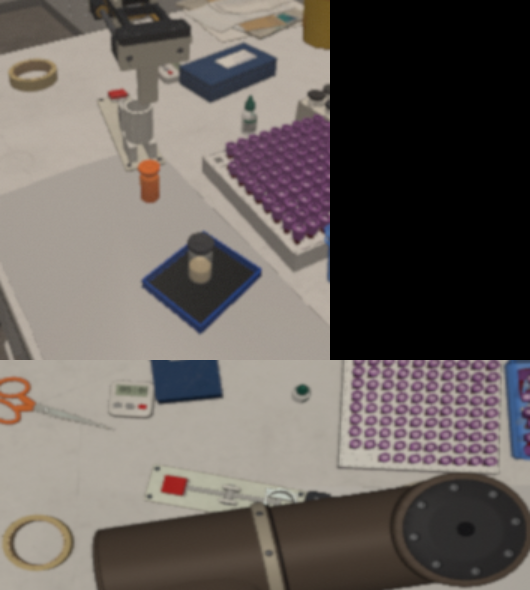

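The vial stands upright in the middle of the tray at about (200,258), and the tape, timer, dropper and decoy are where they were. The arm is clear, so I'm handing in.

```bash
python3 -c "
from plant import close_job
print(close_job())"
```

```text
the job is handed in; nothing more can be done
None
```

The lever was held on its stop at about 11–12 N for a second, and the vial now stands upright in the middle of the blue tray with the tape, timer and dropper bottle left where they were; handed in at about 20 s.

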